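Fetch the spare guide roller from behind the bottle and glue stick

TASK

A spare guide roller is wanted for the bag taper, but in the blue caddy the oil bottle and the glue stick stand in front of it. First stand both of them upright on the grey mat, then fetch the white roller out of the caddy and stand it upright in the middle of the green dish, and only then put the bottle and the glue stick back in the caddy, each standing on the same spot where you found it. Do not tip anything over, and leave the black cap in the red dish alone.

Things in the scene. Friction and masses are not known exactly. Their poses are not given: they have to be found in the camera images.
- oil_bottle_mid (a point): dropper oil bottle, amber with white nozzle, standing upright in the front of the caddy, 105 mm tall; body about 34 mm across and straight up to 69 mm above its foot, then an 18 mm neck to 82 mm and a narrow nozzle; 70 g. This point is on its axis half-way up (52.5 mm above its foot); z is up its axis. Best gripped 50 to 62 mm above its foot, over the caddy walls and the roller
- glue_mid (a point): white glue stick standing upright in the front of the caddy, a cylinder 26 mm in diameter and 88 mm tall, 30 g. This point is its centre, 44 mm above its foot; z is up its axis. It can be gripped anywhere along its height
- roller_mid (a point): white spare guide roller (spool shape) standing on end at the back of the caddy, flanges 37 mm in diameter, 34 mm tall, grip across the flanges, 35 g. This point is its centre, 17 mm above its foot; z is up its axis
- caddy: blue sheet-metal tool caddy, fixed, 130 mm (x, front to back) by 150 mm (y), origin at the centre of its underside; floor 6 mm thick, walls 4 mm thick and 30 mm high at the sides and back (+x), front lip 10 mm. Three dark round spots of 47 mm on its floor: two in front at (-12, +36) and (-12, -36) mm, where bottle and glue stick stand (either may be on either), and one behind at (+35, 0) mm, where the roller stands (each thing within 3 mm of its spot)
- mat: flat grey mat with a dark rubber border, the side area, fixed, 120 mm (x) by 160 mm (y), 3 mm thick, origin at the centre of its underside; roomy enough for both things side by side along y, 80 mm apart
- green_dish: round green steel dish, fixed, 110 mm across the rim, 10 mm high, inner floor 4 mm above its underside, flat inside for 92 mm; origin at the centre of its underside
- red_dish: round red steel dish, fixed, the same shape as the green one, with a black cap in it; not a target
- cap_mid (a point): black cap, 28 mm in diameter, 15 mm high, lying in the red dish; bystander. This point is its centre
- under_reel (a point): point on the table top straight below the centre of the big tape reel that the bag taper holds out over the table, fixed: an upright disc, centre 562 mm above this point, 176 mm in diameter and 20 mm thick whose axis is nearly along x (its rim reaches down to 474 mm above the table). Keep the arm clear of it: stay on the robot's side of it (smaller x) when swinging from side to side
Not all that is in view belongs to the job. What is shaped like the part that bears oil_bottle_mid but pink or turquoise is not meant.

How it is judged:
On the way, in this order (a step that is already met when the one before it is completed fails the run):
1. the oil bottle and the glue stick both stand upright on the grey mat while the roller still stands in its place in the caddy (x of oil_bottle_mid in the frame of mat between -0.045 and 0.045 m and y of oil_bottle_mid in the frame of mat between -0.069 and 0.069 m and z of oil_bottle_mid in the frame of mat between 0.0495 and 0.0595 m and angle between each of oil_bottle_mid, glue_mid's own z axis and vertical below 0.15 rad and x of glue_mid in the frame of mat between -0.045 and 0.045 m and y of glue_mid in the frame of mat between -0.069 and 0.069 m and z of glue_mid in the frame of mat between 0.041 and 0.051 m and distance of roller_mid from where it was at the start of the episode below 0.02 m), for 0.2 s.
2. the roller stands in the middle of the green dish while the bottle and the glue stick still stand on the mat (x of oil_bottle_mid in the frame of mat between -0.045 and 0.045 m and y of oil_bottle_mid in the frame of mat between -0.069 and 0.069 m and z of oil_bottle_mid in the frame of mat between 0.0495 and 0.0595 m and angle between each of oil_bottle_mid, glue_mid, roller_mid's own z axis and vertical below 0.15 rad and x of glue_mid in the frame of mat between -0.045 and 0.045 m and y of glue_mid in the frame of mat between -0.069 and 0.069 m and z of glue_mid in the frame of mat between 0.041 and 0.051 m and horizontal distance between roller_mid and green_dish below 0.015 m and z of roller_mid in the frame of green_dish between 0.015 and 0.026 m), for 0.2 s.
At the end, for the whole second after the job is handed in: the roller stands upright in the green dish within 15 mm of its middle; the oil bottle and the glue stick stand upright in the caddy, each within 15 mm of where it stood at the start; all released and at rest (horizontal distance between roller_mid and green_dish below 0.015 m and angle between each of roller_mid, oil_bottle_mid, glue_mid's own z axis and vertical below 0.15 rad and z of roller_mid in the frame of green_dish between 0.015 and 0.026 m and distance of each of oil_bottle_mid, glue_mid from where it was at the start of the episode below 0.015 m and linear speed of each of oil_bottle, glue, roller below 0.02 m/s); the robot touches nothing.
It fails at once if the oil bottle, the glue stick or the roller is tipped over (more than 50 degrees) (angle between any of oil_bottle_mid, glue_mid, roller_mid's own z axis and vertical above 0.87 rad).
It fails at once if the black cap is moved by more than 25 mm (distance of cap_mid from where it was at the start of the episode above 0.025 m).
It also fails if it takes over 122 s, if anything falls off the work surface, if the arm or the gripper's body presses on something with over 40 N, if the wrist force passes 120 N, or if a joint passes its speed limit or range.

ROBOT

A 6-joint arm with a two-finger parallel gripper is mounted at the origin on a cart in front of the work surface, level with it; the furniture and walls round the work are solid. World frame = base frame: x ahead of the robot, y to its left, z up, the work surface at z = 0. Lengths are in m, angles in rad, forces in N, time in s.
With the tool pointing down it reaches from about 0.3 to 0.875 m from the base axis. Payload 6.4 kg.
Tool frame: the origin (TCP) lies midway between the tips of the shut fingers; the grasp point (between the pads) lies 19 mm behind it; z points along the fingers, y is the line along which they close (so a half turn about z gives the same grasp; the last joint's range is limited). The gripper opens to 85 mm and grips with 20 to 120 N. Pads are 22 mm wide; open, the fingers measure 114 mm over their backs; the gripper's body (76 mm by 85 mm) begins 54 mm behind the grasp point. The pads swing forward as they close: fully open they stand 13 mm farther back than shut.
Start: joints at [1.055, 0.181, 1.607, -0, 1.354, -0.206], TCP at [0.175, 0.548, 0.231] pointing down, gripper open.
Joint ranges: [-2.99, 2.99], [-0.89, 2.07], [0.3, 2.58], [-1.14, 4.28], [0, 2.63], [-3.12, 3.12]. Speed limits (rad/s): [2.57, 2.57, 3.01, 3.14, 3.14, 3.14].

INTERFACE

Orientations are given as a unit quaternion [x, y, z, w].
In Python, from rig import sensors, viewer, workorder gives the robot as it stands.
- The arm moves only by the shell command python3 -m creep 'ROWS' [FORCE]. ROWS is a JSON object of lists of equal length, an entry for each row: "linear": the shift along the tool's x, y, z in cm, a list of three; "twist": the turn, a rotation vector about the tool's x, y, z in degrees, a list of three; "hand": the finger opening in cm, from 0 to 8.54. A call has exactly 10 rows; each row is the pose to reach, as a shift and turn from the pose commanded when the call began, along the tool's axes at that moment; what a row does not reach only later rows make up. A row lasts 1/12 s, in which the tool goes at most 41.7 mm and 7.16 degrees, less where a joint would pass 70% of its speed; a pose out of reach is approached as far as the arm can. A call with a gripper value outside its range is refused whole. The fingers move at their own pace and stop on an object; FORCE is the grip in N (left out, the last holds). Time passes only in rows, so rows that repeat a pose let the fingers close, or fill a call up. It gives the time, the measured TCP pose, the force, the opening and the grip force at its end, in the units of the state.
- sensors.state(): the state, without advancing time (a new reading comes with each control period).
- viewer.capture(name): name is "scene" or "top" or "wrist"; returns the picture (480x640x3 uint8, blue, green, red); there is no depth.
- viewer.camera_model(name): a dict with "camera_matrix" (3x3 intrinsics, pixels), "distortion" ([k1, k2, p1, p2, k3] as OpenCV has them; the pictures are not rectified), "R" (3x3) and "t" (3): a world point X has camera coordinates R X + t. Camera axes: x right, y down, z forward; pixel columns grow to the right and rows downward; lengths in m; the calibration is good to about 2 mm. A picture is of the moment at which its call begins: read the wrist's pose just before it. camera_model takes no time and is no camera call; for the wrist camera it gives the pose at the moment of the call.
- workorder.job_done(): hands the job in; it is judged then, once.
Trained networks look in the newest picture that a camera, given by its name, has taken for a name from the list of things; names that differ only in an ending like _2 or _b are one class to them, and where a whole thing is asked for, a point or a joint stands for the part that bears it (a point fixed in the world has none). Each returns a list of dicts, best first, with "confidence" (0 to 1); they miss things now and then, are a little off and sometimes report something else, mostly with a low value. They report only what shows in the picture. A call takes as long as a camera call. They do not tell look-alikes from the thing itself.
- viewer.recognise(camera, target): "centre" ([x, y, z] in m, in world coordinates, good to about 4 mm: the middle of the surface that is visible of it).
- viewer.trace(camera, target): "mask" (480x640 bool, what is visible of it).
- viewer.tip_of(camera, target): "centre" ([x, y, z] in m, in world coordinates, good to about 4 mm: a listed point, or the origin of a listed thing).
The state is a dict: "time_s": time; "joint_pos": joint angles; "qd": joint speeds; "joint_torque": joint torques, N m; "position": TCP position; "orientation": TCP orientation; "contact_force": force on the tool from outside, world axes, zero at the start; "wrist_torque": the same for the moment, N m; "finger_gap": opening from 0.0 (shut) to 1.0 (fully open); "gripper_force": force on a finger pad.
Only numpy, scipy, OpenCV 4.12 (cv2) and the standard library are available. Lean on these libraries where they do the work, as an engineer would, in place of code of your own. Each camera call takes 0.05 s, during which the arm holds its last target. There are 200 camera calls.

## Working session

There is one attempt and no reset: what is moved stays moved. The work goes in short steps, Python scripts to look and compute and a shell command to move; the robot and the scene stay as the last step left them, time stands still between calls to the robot, and variables do not carry over. Pictures are saved under pics/ and viewed, at most 14 in all, crops included, and the job is handed in when it is done.

```bash
ls; mkdir -p pics
cat > a.py <<'E'
from rig import sensors, viewer, workorder
import cv2, numpy as np
s=sensors.state(); print(s['time_s'],s['position'],s['orientation'],s['finger_gap'])
for c in ['scene','top']:
    im=viewer.capture(c); cv2.imwrite(f'pics/{c}0.png',im)
    for t in ['oil_bottle_mid','glue_mid','roller_mid','caddy','mat','green_dish','red_dish','cap_mid','under_reel']:
        print(c,t,[(np.round(d['centre'],4).tolist(),round(d['confidence'],2)) for d in viewer.tip_of(c,t)[:4]])
E
python3 a.py
```

```text
pics
0.0 [0.17499397 0.54714074 0.23037286] [ 1.54268349e-01  9.88028595e-01 -8.22234453e-04 -3.08985925e-04] 0.9992928775427649
scene oil_bottle_mid [([0.6222, -0.0791, 0.0554], 0.84), ([0.4326, -0.2629, 0.054], 0.82), ([0.5735, -0.2302, 0.0521], 0.69), ([0.5485, -0.1117, 0.0548], 0.59)]
scene glue_mid [([0.4419, -0.191, 0.0453], 0.63)]
scene roller_mid [([0.482, -0.2348, 0.0199], 0.95), ([0.5275, 0.023, -0.0013], 0.16)]
scene caddy [([0.4525, -0.2304, -0.0022], 0.97)]
scene mat [([0.3983, 0.1857, 0.0015], 0.95)]
scene green_dish [([0.4215, 0.0282, -0.0], 0.65)]
scene red_dish [([0.6936, -0.2439, -0.0016], 0.69)]
scene cap_mid [([0.703, -0.248, 0.0093], 0.67)]
scene under_reel [([0.5279, 0.0259, -0.0024], 0.87)]
top oil_bottle_mid [([0.4299, -0.2678, 0.0577], 0.89), ([0.5548, -0.1124, 0.0503], 0.81), ([0.5767, -0.2297, 0.0564], 0.63)]
top glue_mid [([0.4416, -0.192, 0.0475], 0.48)]
top roller_mid [([0.4835, -0.2342, 0.0208], 0.58)]
top caddy [([0.4498, -0.2291, -0.002], 0.79)]
top mat [([0.4035, 0.1903, -0.0015], 0.71)]
top green_dish [([0.4193, 0.0257, -0.0026], 0.67), ([0.4044, 0.1919, 0.0007], 0.49)]
top red_dish [([0.6963, -0.2433, -0.0024], 0.57), ([0.4177, 0.0262, -0.0017], 0.26)]
top cap_mid [([0.6992, -0.2516, 0.0085], 0.64)]
top under_reel [([0.5251, 0.0244, 0.0026], 0.72), ([0.434, -0.2676, 0.0586], 0.56)]
```

View pics/scene0.png

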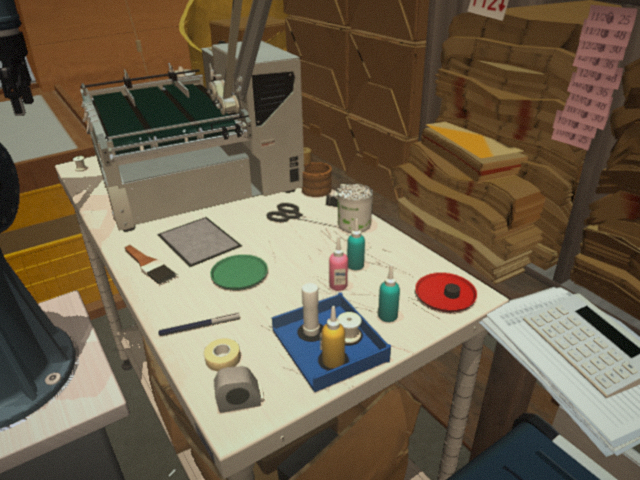

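View pics/top0.png

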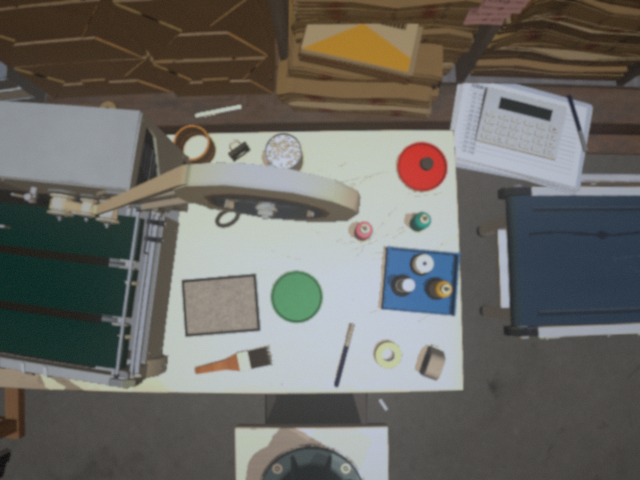

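The scene shows the amber bottle at (332,340), in the caddy's front on its -y side. The glue stick is at (311,310), the roller at (349,325), the mat at (200,240) and the green dish at (240,271). The turquoise and pink bottles are decoys. In the top view the big reel hangs over the table behind the dish. The network positions fit both pictures, so I'll move above the caddy and look from there.

```bash
cat > go.py <<'E'
import sys, numpy as np
from scipy.spatial.transform import Rotation as R
from rig import sensors
# args: x y z [x y z ...] [yaw=deg]: prints tool-frame shifts (cm) from the present pose
def plan(pts, yaw=None):
    s=sensors.state(); q=R.from_quat(s['orientation']); p=np.array(s['position'])
    for w in pts: print('lin', np.round(q.inv().apply(np.array(w)-p)*100,2))
    if yaw is not None:
        a=np.radians(yaw); y=np.array([-np.sin(a),np.cos(a),0]); z=np.array([0,0,-1.]); 
        g=R.from_matrix(np.c_[np.cross(y,z),y,z])
        print('twist',np.round((q.inv()*g).as_rotvec(degrees=True),2))
    print('t',s['time_s'],'p',np.round(p,4),'gap',s['finger_gap'],'grip',s['gripper_force'])
if __name__=='__main__':
    yaw=[float(a[4:]) for a in sys.argv[1:] if a.startswith('yaw=')]
    v=[float(a) for a in sys.argv[1:] if not a.startswith('yaw=')]
    plan(np.reshape(v,(-1,3)), yaw[0] if yaw else None)
E
python3 go.py 0.36 0.05 0.23 0.41 -0.23 0.26 yaw=-6
```

```text
lin [-32.76 -41.77   0.13]
lin [-46.06 -66.91  -2.87]
twist [  0.     0.   -11.75]
t 1.0 p [0.1753 0.5477 0.2313] gap 1.0024643415423842 grip 0.0
```

```bash
python3 -m creep '{"linear":[[-3,-4,0],[-6,-8,0],[-9,-12,0],[-12,-15.5,0],[-15,-19,0],[-18,-23,0],[-20.5,-26,0],[-22.5,-28.5,0],[-24,-30.5,0],[-24.5,-31.2,0]],"twist":[[0,0,-2],[0,0,-4],[0,0,-6],[0,0,-8],[0,0,-10],[0,0,-11.7],[0,0,-11.7],[0,0,-11.7],[0,0,-11.7],[0,0,-11.7]],"hand":[8.5,8.5,8.5,8.5,8.5,8.5,8.5,8.5,8.5,8.5]}' 40; python3 go.py 0.36 0.05 0.23 0.41 -0.23 0.26 yaw=-6
```

```text
time_s: 1.83
position: [0.3144, 0.1727, 0.2317]
orientation: [0.054, 0.999, -0.0, 0.001]
contact_force: [-0.0, 0.4, -0.4]
finger_gap: 0.995
gripper_force: 0.0
lin [ -5.85 -11.71   0.19]
lin [-13.83 -39.02  -2.78]
twist [-0.04  0.1  -0.16]
t 1.8333 p [0.3144 0.1727 0.2317] gap 0.9951562044321954 grip 0.0
```

```bash
python3 -m creep '{"linear":[[-2,-4,0],[-4,-8,0],[-6,-12,0],[-7.2,-16,-0.5],[-8.4,-20,-1],[-9.6,-24,-1.5],[-10.8,-28,-2],[-12,-32,-2.5],[-13.2,-36.5,-2.8],[-13.8,-39,-2.8]],"twist":[[0,0,0],[0,0,0],[0,0,0],[0,0,0],[0,0,0],[0,0,0],[0,0,0],[0,0,0],[0,0,0],[0,0,0]],"hand":[6,6,6,6,6,6,6,6,6,6]}'
cat > look.py <<'E'
import sys; from rig import sensors, viewer
import cv2, numpy as np
cam,out=sys.argv[1:3]
s=sensors.state(); print(s['time_s'],np.round(s['position'],4))
im=viewer.capture(cam); cv2.imwrite('pics/'+out+'.png',im)
for t in sys.argv[3:]:
    print(t,[(np.round(d['centre'],4).tolist(),round(d['confidence'],2)) for d in viewer.tip_of(cam,t)[:4]])
E
python3 look.py wrist w1 oil_bottle_mid glue_mid roller_mid caddy
```

```text
time_s: 2.67
position: [0.4098, -0.2291, 0.2601]
orientation: [0.053, 0.999, -0.0, 0.001]
contact_force: [0.9, 0.4, 0.1]
finger_gap: 0.704
gripper_force: 0.0
2.6667 [ 0.4098 -0.2291  0.2601]
oil_bottle_mid [([0.5723, -0.228, 0.0511], 0.85), ([0.5556, -0.1105, 0.0516], 0.83), ([0.4327, -0.2695, 0.0546], 0.81)]
glue_mid [([0.4433, -0.1919, 0.0491], 0.76)]
roller_mid [([0.482, -0.2389, 0.0242], 0.79)]
caddy [([0.4491, -0.2284, 0.0059], 0.93)]
```

View pics/w1.png

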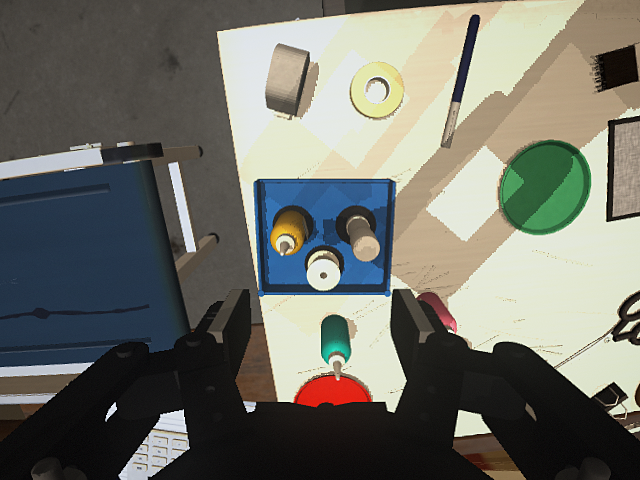

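The wrist view confirms this: bottle at (288,232), glue stick at (360,235) and roller at (323,270), with the caddy square to the tool. Going for the bottle.

```bash
python3 go.py 0.433 -0.267 0.16 0.433 -0.267 0.043
```

```text
lin [-2.8  -3.8   9.88]
lin [-2.8  -3.81 21.58]
t 2.9167 p [ 0.4093 -0.2263  0.2589] gap 0.7073403369125119 grip 0.0
```

```bash
python3 -m creep '{"linear":[[-1,-1,2],[-1.8,-2,4.5],[-2.4,-3,7],[-2.8,-3.8,9],[-2.8,-3.8,9.9],[-2.8,-3.8,9.9],[-2.8,-3.8,9.9],[-2.8,-3.8,9.9],[-2.8,-3.8,9.9],[-2.8,-3.8,9.9]],"twist":[[0,0,0],[0,0,0],[0,0,0],[0,0,0],[0,0,0],[0,0,0],[0,0,0],[0,0,0],[0,0,0],[0,0,0]],"hand":[6,6,6,6,6,6,6,6,6,6]}'; python3 look.py wrist w2 oil_bottle_mid; python3 go.py 0.433 -0.267 0.16 0.433 -0.267 0.043;python3 go.py
```

```text
time_s: 3.75
position: [0.4341, -0.2675, 0.1618]
orientation: [0.053, 0.999, -0.001, 0.001]
contact_force: [0.5, -0.3, 0.5]
finger_gap: 0.704
gripper_force: 0.0
3.75 [ 0.4341 -0.2675  0.1618]
oil_bottle_mid [([0.5697, -0.2252, 0.0508], 0.59), ([0.4338, -0.265, 0.0559], 0.56), ([0.556, -0.1091, 0.0515], 0.55)]
lin [0.09 0.04 0.12]
lin [ 0.1   0.05 11.82]
t 3.85 p [ 0.4338 -0.2675  0.1613] gap 0.7015366070417468 grip 0.0
t 3.85 p [ 0.4338 -0.2675  0.1613] gap 0.7015366070417468 grip 0.0
```

View pics/w2.png

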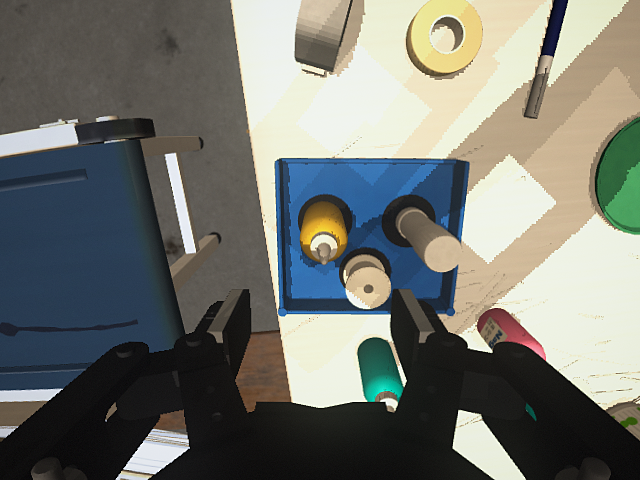

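The bottle at (323,240) is centred between the fingers. Descending 11.8 cm, then closing.

```bash
python3 -m creep '{"linear":[[0,0,2],[0,-0.1,4],[0,-0.1,6],[0,-0.1,7.5],[0,-0.1,8.8],[0,-0.1,9.9],[0,-0.1,10.8],[0,-0.1,11.4],[0,-0.1,11.8],[0,-0.1,11.8]],"twist":[[0,0,0],[0,0,0],[0,0,0],[0,0,0],[0,0,0],[0,0,0],[0,0,0],[0,0,0],[0,0,0],[0,0,0]],"hand":[6,6,6,6,6,6,6,6,6,6]}'; python3 -m creep '{"linear":[[0,0,0],[0,0,0],[0,0,0],[0,0,0],[0,0,0],[0,0,0],[0,0,0],[0,0,0],[0,0,0],[0,0,0]],"twist":[[0,0,0],[0,0,0],[0,0,0],[0,0,0],[0,0,0],[0,0,0],[0,0,0],[0,0,0],[0,0,0],[0,0,0]],"hand":[5.5,5,4.5,4,3.5,3,2.8,2.8,2.8,2.8]}' 40; python3 go.py 0.42 -0.25 0.19 0.37 0.03 0.19 0.40 0.228 0.19
```

```text
time_s: 4.68
position: [0.4332, -0.2681, 0.0418]
orientation: [0.053, 0.999, 0.0, -0.0]
contact_force: [-0.5, 0.1, -0.9]
finger_gap: 0.701
gripper_force: 0.0
time_s: 5.52
position: [0.4337, -0.2681, 0.0428]
orientation: [0.053, 0.999, 0.0, 0.0]
contact_force: [-0.1, 2.5, 6.4]
finger_gap: 0.386
gripper_force: 39.4
lin [  1.55   1.66 -14.72]
lin [  9.47  28.98 -14.72]
lin [  8.57  48.98 -14.72]
t 5.5167 p [ 0.4337 -0.2681  0.0428] gap 0.38635436798688644 grip 39.37609214325221
```

```bash
python3 -m creep '{"linear":[[0,0,-0.6],[0,0,-1.8],[0,0,-3.5],[0,0,-5.5],[0,0,-7.5],[0,0,-9.5],[0,0,-11.5],[0,0,-13],[0,0,-14],[0,0,-14.5]],"twist":[[0,0,0],[0,0,0],[0,0,0],[0,0,0],[0,0,0],[0,0,0],[0,0,0],[0,0,0],[0,0,0],[0,0,0]],"hand":[2.8,2.8,2.8,2.8,2.8,2.8,2.8,2.8,2.8,2.8]}' 40;  python3 -m creep '{"linear":[[0.4,1,0],[1.2,3,0],[2.2,6,0],[3.2,9,0],[4.2,12,0],[5.2,15,0],[6.2,18,0],[7.2,21,0],[8.2,24,0],[9.2,27,0]],"twist":[[0,0,0],[0,0,0],[0,0,0],[0,0,0],[0,0,0],[0,0,0],[0,0,0],[0,0,0],[0,0,0],[0,0,0]],"hand":[2.8,2.8,2.8,2.8,2.8,2.8,2.8,2.8,2.8,2.8]}' 40;python3 go.py 0.40 0.228 0.18 yaw=-6
```

```text
time_s: 6.35
position: [0.4337, -0.2689, 0.1889]
orientation: [0.053, 0.999, -0.001, 0.001]
contact_force: [-0.9, 0.1, -1.2]
finger_gap: 0.38
gripper_force: 39.6
time_s: 7.18
position: [0.3684, 0.0118, 0.1859]
orientation: [0.053, 0.999, 0.0, -0.001]
contact_force: [0.1, 0.2, -0.7]
finger_gap: 0.38
gripper_force: 39.6
lin [-0.86 21.83  0.6 ]
twist [ 0.03 -0.13 -0.07]
t 7.1833 p [0.3684 0.0118 0.1859] gap 0.38008924989259935 grip 39.62248713779591
```

```bash
python3 -m creep '{"linear":[[0,3,0],[0,6,0],[0,9,0],[-0.3,12,0],[-0.5,15,0],[-0.7,17.5,0],[-0.9,19.5,0],[-0.9,21,0],[-0.9,21.7,0],[-0.9,21.8,0]],"twist":[[0,0,0],[0,0,0],[0,0,0],[0,0,0],[0,0,0],[0,0,0],[0,0,0],[0,0,0],[0,0,0],[0,0,0]],"hand":[2.8,2.8,2.8,2.8,2.8,2.8,2.8,2.8,2.8,2.8]}' 40;python3 look.py wrist w3 mat green_dish oil_bottle_mid;python3 go.py 0.40 0.228 0.043 yaw=-6
```

```text
time_s: 8.02
position: [0.4009, 0.2266, 0.1861]
orientation: [0.052, 0.999, -0.0, -0.001]
contact_force: [-0.9, 0.5, 0.3]
finger_gap: 0.381
gripper_force: 39.7
8.0167 [0.4009 0.2266 0.1861]
mat [([0.4081, 0.1868, 0.0028], 0.96)]
green_dish [([0.4189, 0.0259, 0.0011], 0.81)]
oil_bottle_mid [([0.4009, 0.2238, 0.2026], 0.98), ([0.5538, -0.1098, 0.0524], 0.88)]
lin [ 0.21  0.3  14.39]
twist [-0.04 -0.04 -0.09]
t 8.2167 p [0.4019 0.2249 0.1869] gap 0.37978094442018023 grip 39.65298866044357
```

View pics/w3.png

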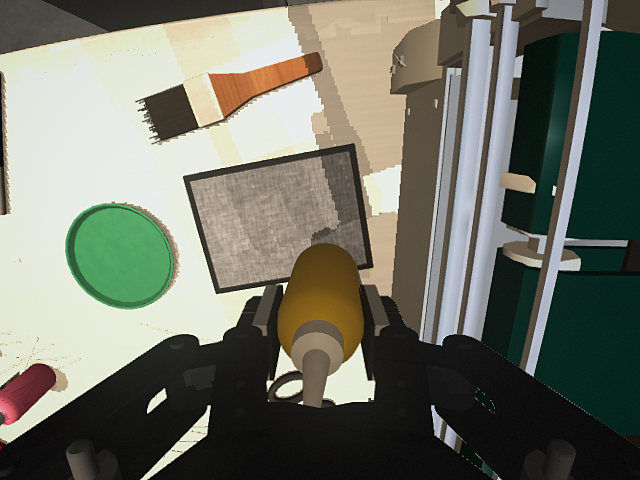

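The bottle hangs upright over the mat's far half at (320,290), and the mat spans roughly (185–372, 145–292). Lowering it and releasing.

```bash
python3 -m creep '{"linear":[[0,0,1],[0,0,3],[0,0,5.5],[0,0,8],[0,0,10],[0,0,11.8],[0,0,13],[0,0,13.8],[0,0,14.2],[0,0,14.4]],"twist":[[0,0,0],[0,0,0],[0,0,0],[0,0,0],[0,0,0],[0,0,0],[0,0,0],[0,0,0],[0,0,0],[0,0,0]],"hand":[2.8,2.8,2.8,2.8,2.8,2.8,2.8,2.8,2.8,2.8]}' 40;python3 go.py
```

```text
time_s: 9.05
position: [0.4021, 0.2253, 0.0427]
orientation: [0.053, 0.999, -0.0, -0.0]
contact_force: [0.1, -0.5, -1.2]
finger_gap: 0.385
gripper_force: 39.7
t 9.05 p [0.4021 0.2253 0.0427] gap 0.38498363340304315 grip 39.65271326296776
```

```bash
python3 -m creep '{"linear":[[0,0,0.1],[0,0,0.15],[0,0,0.2],[0,0,0.2],[0,0,0.2],[0,0,0.2],[0,0,0.2],[0,0,0.2],[0,0,0.2],[0,0,0.2]],"twist":[[0,0,0],[0,0,0],[0,0,0],[0,0,0],[0,0,0],[0,0,0],[0,0,0],[0,0,0],[0,0,0],[0,0,0]],"hand":[2.8,2.8,2.8,2.8,2.8,2.8,2.8,2.8,2.8,2.8]}' 40;python3 go.py
```

```text
time_s: 9.88
position: [0.4023, 0.2257, 0.0413]
orientation: [0.053, 0.999, 0.0, 0.0]
contact_force: [0.0, -0.6, -0.6]
finger_gap: 0.382
gripper_force: 39.7
t 9.8833 p [0.4023 0.2257 0.0413] gap 0.38194080315399837 grip 39.65662729775609
```

```bash
python3 -m creep '{"linear":[[0,0,0.05],[0,0,0.1],[0,0,0.15],[0,0,0.2],[0,0,0.2],[0,0,0.2],[0,0,0.2],[0,0,0.2],[0,0,0.2],[0,0,0.2]],"twist":[[0,0,0],[0,0,0],[0,0,0],[0,0,0],[0,0,0],[0,0,0],[0,0,0],[0,0,0],[0,0,0],[0,0,0]],"hand":[2.8,2.8,2.8,2.8,2.8,2.8,2.8,2.8,2.8,2.8]}' 40;python3 go.py
```

```text
time_s: 10.72
position: [0.4026, 0.2258, 0.0397]
orientation: [0.053, 0.999, 0.0, 0.0]
contact_force: [-0.6, -0.6, 5.4]
finger_gap: 0.386
gripper_force: 39.9
t 10.7167 p [0.4026 0.2258 0.0397] gap 0.38589730487678886 grip 39.852835015626624
```

Contact at 5.4 N, right at the expected height. Opening and backing off.

```bash
python3 -m creep '{"linear":[[0,0,0],[0,0,0],[0,0,0],[0,0,0],[0,0,0],[0,0,0],[0,0,0],[0,0,0],[0,0,0],[0,0,0]],"twist":[[0,0,0],[0,0,0],[0,0,0],[0,0,0],[0,0,0],[0,0,0],[0,0,0],[0,0,0],[0,0,0],[0,0,0]],"hand":[3.6,3.9,4.2,4.6,5,5.4,5.5,5.5,5.5,5.5]}' 40; python3 -m creep '{"linear":[[0,0,-0.6],[0,0,-1.8],[0,0,-3.5],[0,0,-5.5],[0,0,-7.5],[0,0,-9.5],[0,0,-11.5],[0,0,-13],[0,0,-14],[0,0,-14.5]],"twist":[[0,0,0],[0,0,0],[0,0,0],[0,0,0],[0,0,0],[0,0,0],[0,0,0],[0,0,0],[0,0,0],[0,0,0]],"hand":[5.5,5.5,5.5,5.5,5.5,5.5,5.5,5.5,5.5,5.5]}';python3 look.py wrist w4 oil_bottle_mid mat;python3 go.py 0.37 0.03 0.185 0.4425 -0.1915 0.165 yaw=-6
```

```text
time_s: 11.55
position: [0.4023, 0.2258, 0.0393]
orientation: [0.053, 0.999, 0.0, 0.0]
contact_force: [0.1, 0.1, -0.6]
finger_gap: 0.646
gripper_force: 0.0
time_s: 12.38
position: [0.403, 0.226, 0.1862]
orientation: [0.053, 0.999, 0.0, 0.001]
contact_force: [1.1, 0.8, 0.2]
finger_gap: 0.645
gripper_force: 0.0
12.3833 [0.403  0.226  0.1862]
oil_bottle_mid [([0.5544, -0.1109, 0.0513], 0.94), ([0.4036, 0.2274, 0.0524], 0.87)]
mat [([0.4073, 0.1886, 0.0002], 0.91)]
lin [  1.13 -19.8   -0.09]
lin [ -8.42 -41.06   1.9 ]
twist [-0.   -0.01 -0.05]
t 12.5333 p [0.4021 0.2257 0.184 ] gap 0.6421706460418471 grip 0.0
```

Bottle stands on the mat at (0.4036, 0.2274, 0.0524). Off to the glue stick.

```bash
python3 -m creep '{"linear":[[0.2,-2,0],[0.5,-5.5,0],[0.8,-9.5,0],[1,-13.5,0],[1.1,-17.5,0],[0.2,-21.2,0],[-1.4,-25,0],[-3,-28.5,0],[-4.6,-32,0],[-6,-35.5,0]],"twist":[[0,0,0],[0,0,0],[0,0,0],[0,0,0],[0,0,0],[0,0,0],[0,0,0],[0,0,0],[0,0,0],[0,0,0]],"hand":[5.5,5.5,5.5,5.5,5.5,5.5,5.5,5.5,5.5,5.5]}'; python3 go.py 0.4425 -0.1915 0.165 yaw=-6
```

```text
time_s: 13.37
position: [0.4241, -0.1354, 0.183]
orientation: [0.053, 0.999, 0.001, -0.001]
contact_force: [0.8, 0.3, 0.3]
finger_gap: 0.644
gripper_force: 0.0
lin [-2.43 -5.38  1.8 ]
twist [ 0.06 -0.09 -0.1 ]
t 13.3667 p [ 0.4241 -0.1354  0.183 ] gap 0.6437893059632617 grip 0.0
```

```bash
python3 -m creep '{"linear":[[-0.9,-2,0.5],[-1.7,-3.6,1],[-2.2,-4.8,1.5],[-2.4,-5.3,1.8],[-2.4,-5.4,1.8],[-2.4,-5.4,1.8],[-2.4,-5.4,1.8],[-2.4,-5.4,1.8],[-2.4,-5.4,1.8],[-2.4,-5.4,1.8]],"twist":[[0,0,0],[0,0,0],[0,0,0],[0,0,0],[0,0,0],[0,0,0],[0,0,0],[0,0,0],[0,0,0],[0,0,0]],"hand":[5.5,5.5,5.5,5.5,5.5,5.5,5.5,5.5,5.5,5.5]}'; python3 look.py wrist w5 glue_mid caddy roller_mid; python3 go.py 0.4425 -0.1915 0.043
```

```text
time_s: 14.2
position: [0.4428, -0.1894, 0.1667]
orientation: [0.052, 0.999, -0.0, 0.0]
contact_force: [0.5, -0.0, 0.5]
finger_gap: 0.639
gripper_force: 0.0
14.2 [ 0.4428 -0.1894  0.1667]
glue_mid [([0.4435, -0.19, 0.0477], 0.55)]
caddy [([0.4514, -0.2299, 0.0053], 0.78)]
roller_mid [([0.4864, -0.2389, 0.0199], 0.96)]
lin [ 1.000e-02 -1.800e-01  1.235e+01]
t 14.4 p [ 0.4428 -0.1897  0.1665] gap 0.6426869197616722 grip 0.0
```

```bash
python3 -m creep '{"linear":[[0,0,2],[0,-0.1,4.5],[0,-0.1,7],[0,-0.1,9],[0,-0.1,10.5],[0,-0.1,11.5],[0,-0.1,12],[0,-0.1,12.2],[0,-0.1,12.2],[0,-0.1,12.2]],"twist":[[0,0,0],[0,0,0],[0,0,0],[0,0,0],[0,0,0],[0,0,0],[0,0,0],[0,0,0],[0,0,0],[0,0,0]],"hand":[5.5,5.5,5.5,5.5,5.5,5.5,5.5,5.5,5.5,5.5]}'; python3 -m creep '{"linear":[[0,0,0],[0,0,0],[0,0,0],[0,0,0],[0,0,0],[0,0,0],[0,0,0],[0,0,0],[0,0,0],[0,0,0]],"twist":[[0,0,0],[0,0,0],[0,0,0],[0,0,0],[0,0,0],[0,0,0],[0,0,0],[0,0,0],[0,0,0],[0,0,0]],"hand":[5,4.5,4,3.5,3,2.5,2,2,2,2]}' 40; python3 go.py 0.37 0.03 0.19 0.406 0.150 0.19
```

```text
time_s: 15.23
position: [0.4432, -0.1913, 0.0451]
orientation: [0.053, 0.999, -0.0, 0.001]
contact_force: [0.6, 0.3, -0.2]
finger_gap: 0.642
gripper_force: 0.0
time_s: 16.07
position: [0.4427, -0.1909, 0.0445]
orientation: [0.053, 0.999, -0.0, 0.0]
contact_force: [-1.7, 0.8, 5.2]
finger_gap: 0.295
gripper_force: 39.0
lin [  9.56  21.2  -14.55]
lin [  7.24  33.51 -14.55]
t 16.0667 p [ 0.4427 -0.1909  0.0445] gap 0.2953383593605076 grip 39.041005969047546
```

```bash
python3 -m creep '{"linear":[[0,0,-0.6],[0,0,-1.8],[0,0,-3.5],[0,0,-5.5],[0,0,-7.5],[0,0,-9.5],[0,0,-11.5],[0,0,-13],[0,0,-13.8],[0,0,-14]],"twist":[[0,0,0],[0,0,0],[0,0,0],[0,0,0],[0,0,0],[0,0,0],[0,0,0],[0,0,0],[0,0,0],[0,0,0]],"hand":[2,2,2,2,2,2,2,2,2,2]}' 40;  python3 -m creep '{"linear":[[0.5,1,0],[1.5,3,0],[2.8,6,0],[4,9,0],[5.2,12,0],[6.4,15,0],[7.6,18,0],[8.5,21,0],[8.5,24,0],[8.2,27,0]],"twist":[[0,0,0],[0,0,0],[0,0,0],[0,0,0],[0,0,0],[0,0,0],[0,0,0],[0,0,0],[0,0,0],[0,0,0]],"hand":[2,2,2,2,2,2,2,2,2,2]}' 40;python3 go.py 0.406 0.148 0.18 yaw=-6
```

```text
time_s: 16.9
position: [0.4433, -0.1914, 0.1859]
orientation: [0.053, 0.999, -0.001, 0.001]
contact_force: [-0.1, -0.2, -0.7]
finger_gap: 0.296
gripper_force: 39.2
time_s: 17.73
position: [0.387, 0.0883, 0.1828]
orientation: [0.053, 0.999, 0.0, -0.001]
contact_force: [1.1, -0.7, 0.0]
finger_gap: 0.297
gripper_force: 39.3
lin [-1.26  6.14  0.28]
twist [-0.   -0.15 -0.05]
t 17.7333 p [0.387  0.0883 0.1828] gap 0.29709943440171194 grip 39.30221378803253
```

```bash
python3 -m creep '{"linear":[[-0.5,2,0],[-0.9,4,0],[-1.2,5.5,0],[-1.2,6.1,0],[-1.2,6.1,0.5],[-1.2,6.1,2],[-1.2,6.1,4],[-1.2,6.1,6],[-1.2,6.1,7.5],[-1.2,6.1,8]],"twist":[[0,0,0],[0,0,0],[0,0,0],[0,0,0],[0,0,0],[0,0,0],[0,0,0],[0,0,0],[0,0,0],[0,0,0]],"hand":[2,2,2,2,2,2,2,2,2,2]}' 40; python3 -m creep '{"linear":[[0,0,1.2],[0,0,2.4],[0,0,3.6],[0,0,4.6],[0,0,5.3],[0,0,5.7],[0,0,5.9],[0,0,6],[0,0,6.1],[0,0,6.1]],"twist":[[0,0,0],[0,0,0],[0,0,0],[0,0,0],[0,0,0],[0,0,0],[0,0,0],[0,0,0],[0,0,0],[0,0,0]],"hand":[2,2,2,2,2,2,2,2,2,2]}' 40; python3 go.py 0.406 0.148 0.0415
```

```text
time_s: 18.57
position: [0.4049, 0.1446, 0.1011]
orientation: [0.053, 0.999, -0.0, -0.003]
contact_force: [-0.9, 0.2, -1.2]
finger_gap: 0.296
gripper_force: 39.3
time_s: 19.4
position: [0.4082, 0.1457, 0.0436]
orientation: [0.053, 0.999, 0.0, 0.0]
contact_force: [0.0, -0.4, -1.0]
finger_gap: 0.296
gripper_force: 39.3
lin [0.24 0.2  0.21]
t 19.4 p [0.4082 0.1457 0.0436] gap 0.29627559120251057 grip 39.33486878871918
```

```bash
python3 -m creep '{"linear":[[0,0,0.05],[0,0,0.1],[0,0,0.15],[0,0,0.2],[0,0,0.2],[0,0,0.2],[0,0,0.2],[0,0,0.2],[0,0,0.2],[0,0,0.2]],"twist":[[0,0,0],[0,0,0],[0,0,0],[0,0,0],[0,0,0],[0,0,0],[0,0,0],[0,0,0],[0,0,0],[0,0,0]],"hand":[2,2,2,2,2,2,2,2,2,2]}' 40;python3 go.py
```

```text
time_s: 20.23
position: [0.4081, 0.1457, 0.0415]
orientation: [0.053, 0.999, 0.0, 0.0]
contact_force: [-1.3, 0.4, 5.5]
finger_gap: 0.294
gripper_force: 39.7
t 20.2333 p [0.4081 0.1457 0.0415] gap 0.29387925348261396 grip 39.69626605510712
```

```bash
python3 -m creep '{"linear":[[0,0,0],[0,0,0],[0,0,0],[0,0,0],[0,0,0],[0,0,0],[0,0,0],[0,0,0],[0,0,0],[0,0,0]],"twist":[[0,0,0],[0,0,0],[0,0,0],[0,0,0],[0,0,0],[0,0,0],[0,0,0],[0,0,0],[0,0,0],[0,0,0]],"hand":[2.8,3.1,3.4,3.8,4.2,4.5,4.5,4.5,4.5,4.5]}' 40; python3 -m creep '{"linear":[[0,0,-0.6],[0,0,-1.8],[0,0,-3.5],[0,0,-5.5],[0,0,-7.5],[0,0,-9.5],[0,0,-11.5],[0,0,-13],[0,0,-14],[0,0,-14.5]],"twist":[[0,0,0],[0,0,0],[0,0,0],[0,0,0],[0,0,0],[0,0,0],[0,0,0],[0,0,0],[0,0,0],[0,0,0]],"hand":[4.5,4.5,4.5,4.5,4.5,4.5,4.5,4.5,4.5,4.5]}';python3 look.py wrist w6 oil_bottle_mid glue_mid mat green_dish;python3 go.py 0.37 0.03 0.185 0.484 -0.235 0.165 yaw=-6
```

```text
time_s: 21.07
position: [0.4078, 0.1457, 0.0413]
orientation: [0.053, 0.999, 0.0, -0.0]
contact_force: [0.8, 1.0, 0.0]
finger_gap: 0.527
gripper_force: 0.0
time_s: 21.9
position: [0.4086, 0.1458, 0.1881]
orientation: [0.053, 0.999, 0.0, 0.001]
contact_force: [0.4, 0.3, 0.2]
finger_gap: 0.528
gripper_force: 0.0
21.9 [0.4086 0.1458 0.1881]
oil_bottle_mid [([0.4011, 0.2247, 0.0528], 0.68), ([0.5569, -0.1107, 0.0497], 0.6)]
glue_mid [([0.4092, 0.1422, 0.0432], 0.61), ([0.4192, 0.0284, -0.0042], 0.19)]
mat [([0.4055, 0.1897, 0.0016], 0.58)]
green_dish [([0.4186, 0.0266, -0.0014], 0.84)]
lin [  2.47 -11.89   0.03]
lin [-11.66 -37.04   2.01]
twist [-0.02 -0.11 -0.05]
t 22.15 p [0.4071 0.1456 0.1852] gap 0.5278697236062766 grip 0.0
```

View pics/w6.png

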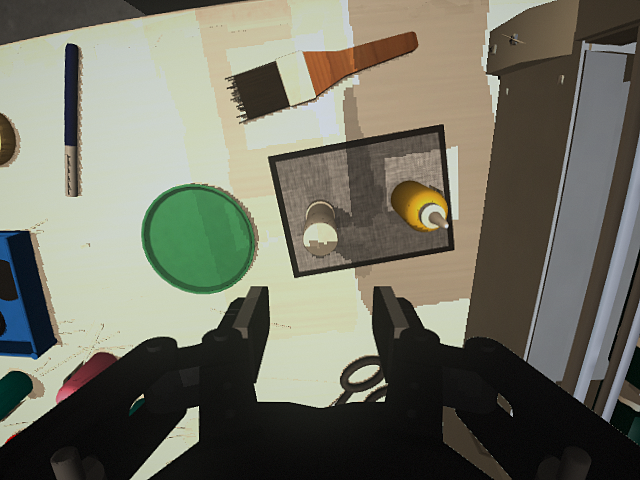

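Both stand upright on the mat, the glue stick at (320,225) and the bottle at (415,205). Now the roller.

```bash
python3 -m creep '{"linear":[[0.3,-2,0],[0.8,-5,0],[1.4,-8.5,0],[2,-12,0],[0.5,-15.6,0],[-1.5,-19,0],[-3.5,-22.5,0],[-5.5,-26,0],[-7.5,-29.5,0],[-9.4,-33,0]],"twist":[[0,0,0],[0,0,0],[0,0,0],[0,0,0],[0,0,0],[0,0,0],[0,0,0],[0,0,0],[0,0,0],[0,0,0]],"hand":[6,6,6,6,6,6,6,6,6,6]}'; python3 -m creep '{"linear":[[-1,-2,1],[-1.8,-3.3,3],[-2.2,-4,5],[-2.2,-4,6],[-2.2,-4,6.5],[-2.2,-4,6.5],[-2.2,-4,6.5],[-2.2,-4,6.5],[-2.2,-4,6.5],[-2.2,-4,6.5]],"twist":[[0,0,0],[0,0,0],[0,0,0],[0,0,0],[0,0,0],[0,0,0],[0,0,0],[0,0,0],[0,0,0],[0,0,0]],"hand":[6,6,6,6,6,6,6,6,6,6]}'; python3 look.py wrist w7 roller_mid caddy; python3 go.py 0.484 -0.235 0.018 yaw=-6
```

```text
time_s: 22.98
position: [0.4664, -0.1942, 0.1849]
orientation: [0.053, 0.999, 0.001, -0.001]
contact_force: [0.7, 0.8, 0.6]
finger_gap: 0.704
gripper_force: 0.0
time_s: 23.82
position: [0.4848, -0.2345, 0.1224]
orientation: [0.052, 0.999, -0.001, 0.001]
contact_force: [-0.5, 0.1, -0.0]
finger_gap: 0.703
gripper_force: 0.0
23.8167 [ 0.4848 -0.2345  0.1224]
roller_mid [([0.4861, -0.2384, 0.022], 0.67)]
caddy [([0.4533, -0.2323, 0.0061], 0.86)]
lin [ 0.05 -0.05 10.39]
twist [-0.03  0.05 -0.04]
t 23.9667 p [ 0.4845 -0.2345  0.1219] gap 0.7016886720493832 grip 0.0
```

View pics/w7.png

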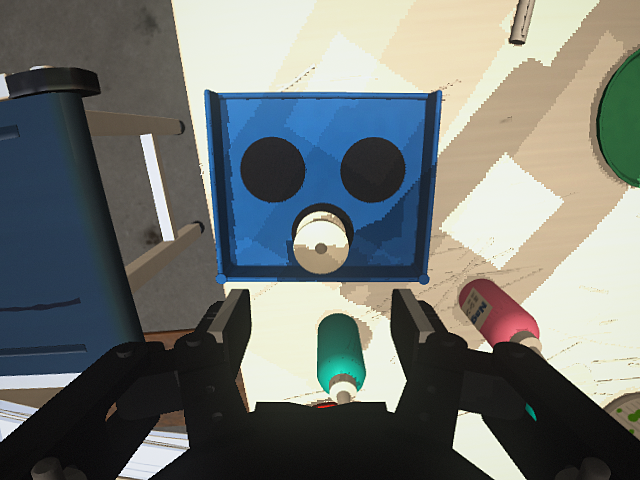

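The roller at (321,245) sits midway between the fingers, and the turquoise decoy stays clear behind the caddy. Descending.

```bash
python3 -m creep '{"linear":[[0,-0.1,2],[0,-0.1,4],[0,-0.1,6],[0,-0.1,7.7],[0,-0.1,9],[0,-0.1,10],[0,-0.1,10.6],[0,-0.1,10.9],[0,-0.1,11],[0,-0.1,11]],"twist":[[0,0,0],[0,0,0],[0,0,0],[0,0,0],[0,0,0],[0,0,0],[0,0,0],[0,0,0],[0,0,0],[0,0,0]],"hand":[6,6,6,6,6,6,6,6,6,6]}'; python3 -m creep '{"linear":[[0,0,0],[0,0,0],[0,0,0],[0,0,0],[0,0,0],[0,0,0],[0,0,0],[0,0,0],[0,0,0],[0,0,0]],"twist":[[0,0,0],[0,0,0],[0,0,0],[0,0,0],[0,0,0],[0,0,0],[0,0,0],[0,0,0],[0,0,0],[0,0,0]],"hand":[5.5,5,4.6,4.2,3.8,3.4,3.2,3.2,3.2,3.2]}' 40; python3 go.py
```

```text
time_s: 24.8
position: [0.4845, -0.2357, 0.0117]
orientation: [0.053, 0.999, -0.0, 0.0]
contact_force: [0.1, 0.6, 0.2]
finger_gap: 0.7
gripper_force: 0.0
time_s: 25.63
position: [0.4844, -0.2356, 0.0117]
orientation: [0.053, 0.999, -0.0, 0.0]
contact_force: [-0.3, 0.0, 5.0]
finger_gap: 0.417
gripper_force: 40.0
t 25.6333 p [ 0.4844 -0.2356  0.0117] gap 0.4168170002137476 grip 40.016929507255554
```

```bash
python3 -m creep '{"linear":[[0,0,-0.5],[0,0,-1.5],[0,0,-3],[0,0,-5],[0,0,-7],[0,0,-9],[0,0,-10.5],[0,0,-11.5],[0,0,-12],[0,0,-12]],"twist":[[0,0,0],[0,0,0],[0,0,0],[0,0,0],[0,0,0],[0,0,0],[0,0,0],[0,0,0],[0,0,0],[0,0,0]],"hand":[3.2,3.2,3.2,3.2,3.2,3.2,3.2,3.2,3.2,3.2]}' 40; python3 go.py 0.419 0.0265 0.13
```

```text
time_s: 26.47
position: [0.4846, -0.2359, 0.1325]
orientation: [0.053, 0.999, -0.001, 0.001]
contact_force: [0.4, 1.1, -0.5]
finger_gap: 0.416
gripper_force: 39.9
lin [ 9.29 25.4   0.21]
t 26.4667 p [ 0.4846 -0.2359  0.1325] gap 0.41592967316559387 grip 39.94729399681091
```

```bash
python3 -m creep '{"linear":[[0.6,1,0],[2,3.5,0],[3.5,7,0],[5,10.5,0],[6.5,14,0],[7.7,17.5,0],[8.6,20.5,0],[9.1,23,0],[9.3,24.7,0],[9.3,25.4,0]],"twist":[[0,0,0],[0,0,0],[0,0,0],[0,0,0],[0,0,0],[0,0,0],[0,0,0],[0,0,0],[0,0,0],[0,0,0]],"hand":[3.2,3.2,3.2,3.2,3.2,3.2,3.2,3.2,3.2,3.2]}' 40; python3 look.py wrist w8 roller_mid green_dish oil_bottle_mid glue_mid; python3 go.py 0.419 0.0265 0.0105
```

```text
time_s: 27.3
position: [0.4161, 0.0297, 0.1299]
orientation: [0.052, 0.999, 0.001, -0.002]
contact_force: [-0.2, -0.5, -1.2]
finger_gap: 0.422
gripper_force: 40.0
27.3 [0.4161 0.0297 0.1299]
roller_mid [([0.4155, 0.0265, 0.1407], 0.71)]
green_dish [([0.4112, 0.1435, 0.0433], 0.73), ([0.4209, 0.027, -0.0021], 0.63)]
oil_bottle_mid [([0.5558, -0.1095, 0.0507], 0.86), ([0.4004, 0.2254, 0.0535], 0.63), ([0.4181, 0.027, 0.0024], 0.28)]
glue_mid [([0.4119, 0.1414, 0.0455], 0.92)]
lin [-0.08  0.04 12.04]
t 27.55 p [0.4182 0.0262 0.1309] gap 0.4208238505767945 grip 40.024922490119934
```

View pics/w8.png

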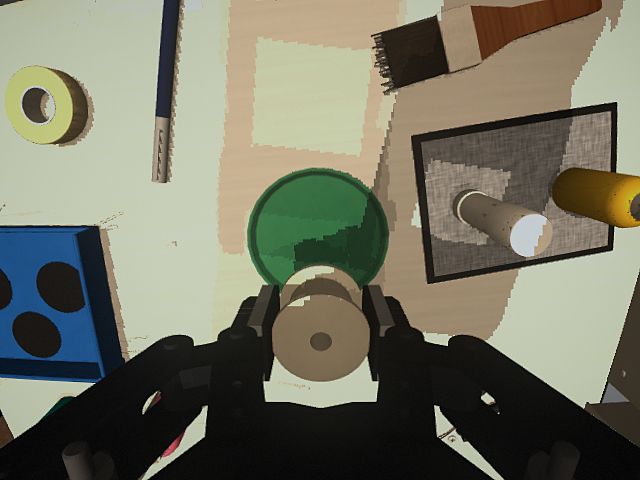

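The roller is held level at (320,330) over the green dish (318,230), and both things still stand on the mat. Lowering.

```bash
python3 -m creep '{"linear":[[-0.1,0,1.5],[-0.1,0,3.5],[-0.1,0,5.5],[-0.1,0,7.5],[-0.1,0,9],[-0.1,0,10.2],[-0.1,0,11],[-0.1,0,11.5],[-0.1,0,11.8],[-0.1,0,11.9]],"twist":[[0,0,0],[0,0,0],[0,0,0],[0,0,0],[0,0,0],[0,0,0],[0,0,0],[0,0,0],[0,0,0],[0,0,0]],"hand":[3.2,3.2,3.2,3.2,3.2,3.2,3.2,3.2,3.2,3.2]}' 40; python3 -m creep '{"linear":[[0,0,0.05],[0,0,0.1],[0,0,0.15],[0,0,0.2],[0,0,0.2],[0,0,0.2],[0,0,0.2],[0,0,0.2],[0,0,0.2],[0,0,0.2]],"twist":[[0,0,0],[0,0,0],[0,0,0],[0,0,0],[0,0,0],[0,0,0],[0,0,0],[0,0,0],[0,0,0],[0,0,0]],"hand":[3.2,3.2,3.2,3.2,3.2,3.2,3.2,3.2,3.2,3.2]}' 40; python3 go.py
```

```text
time_s: 28.38
position: [0.4196, 0.0264, 0.0122]
orientation: [0.053, 0.999, -0.0, -0.0]
contact_force: [-0.7, 0.3, 0.4]
finger_gap: 0.421
gripper_force: 40.0
time_s: 29.22
position: [0.4194, 0.0268, 0.0103]
orientation: [0.053, 0.999, -0.0, -0.0]
contact_force: [-0.5, -0.0, -0.2]
finger_gap: 0.418
gripper_force: 40.0
t 29.2167 p [0.4194 0.0268 0.0103] gap 0.4175797020369854 grip 40.028831362724304
```

```bash
python3 -m creep '{"linear":[[0,0,0.05],[0,0,0.1],[0,0,0.1],[0,0,0.1],[0,0,0.1],[0,0,0.1],[0,0,0.1],[0,0,0.1],[0,0,0.1],[0,0,0.1]],"twist":[[0,0,0],[0,0,0],[0,0,0],[0,0,0],[0,0,0],[0,0,0],[0,0,0],[0,0,0],[0,0,0],[0,0,0]],"hand":[3.2,3.2,3.2,3.2,3.2,3.4,3.8,4.3,4.8,5.4]}' 40; python3 -m creep '{"linear":[[0,0,0],[0,0,0],[0,0,0],[0,0,0],[0,0,-0.5],[0,0,-1.5],[0,0,-3],[0,0,-5],[0,0,-7.5],[0,0,-10]],"twist":[[0,0,0],[0,0,0],[0,0,0],[0,0,0],[0,0,0],[0,0,0],[0,0,0],[0,0,0],[0,0,0],[0,0,0]],"hand":[6,6,6,6,6,6,6,6,6,6]}';  python3 -m creep '{"linear":[[0,0,-2],[0,0,-4],[0,0,-5.5],[0,0,-6.5],[0,0,-7],[0,0,-7],[0,0,-7],[0,0,-7],[0,0,-7],[0,0,-7]],"twist":[[0,0,0],[0,0,0],[0,0,0],[0,0,0],[0,0,0],[0,0,0],[0,0,0],[0,0,0],[0,0,0],[0,0,0]],"hand":[6,6,6,6,6,6,6,6,6,6]}';python3 look.py wrist w9 roller_mid green_dish oil_bottle_mid glue_mid; python3 go.py 0.408 0.1455 0.18 0.408 0.1455 0.043
```

```text
time_s: 30.05
position: [0.4193, 0.0268, 0.0092]
orientation: [0.053, 0.999, 0.0, -0.0]
contact_force: [0.1, 0.0, 0.4]
finger_gap: 0.636
gripper_force: 0.0
time_s: 30.88
position: [0.4188, 0.0269, 0.1103]
orientation: [0.053, 0.999, 0.0, -0.001]
contact_force: [0.9, -1.0, 0.0]
finger_gap: 0.705
gripper_force: 0.0
time_s: 31.72
position: [0.4188, 0.0269, 0.1784]
orientation: [0.053, 0.999, 0.0, -0.001]
contact_force: [-0.2, 0.3, 0.4]
finger_gap: 0.706
gripper_force: 0.0
31.7167 [0.4188 0.0269 0.1784]
roller_mid [([0.4192, 0.023, 0.0209], 0.96)]
green_dish [([0.4055, 0.1885, 0.0007], 0.6)]
oil_bottle_mid [([0.4034, 0.2261, 0.0522], 0.73)]
glue_mid [([0.4064, 0.1432, 0.045], 0.74)]
lin [ 2.37 11.68 -0.09]
lin [ 2.37 11.68 13.61]
t 31.9667 p [0.4193 0.0268 0.1791] gap 0.7015884864509292 grip 0.0
```

View pics/w9.png

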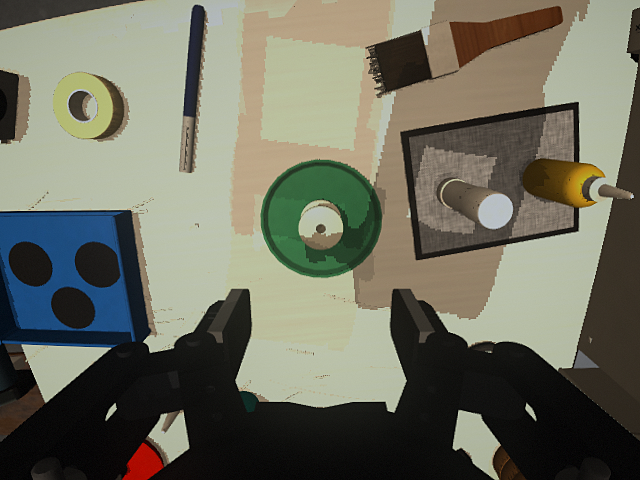

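The roller stands in the middle of the green dish at (321,225). Now fetching the glue stick back.

```bash
python3 -m creep '{"linear":[[0.4,2,0],[1,5,0],[1.7,8,0],[2.2,10.5,0],[2.4,11.7,0],[2.4,11.7,0],[2.4,11.7,0],[2.4,11.7,0],[2.4,11.7,0],[2.4,11.7,0]],"twist":[[0,0,0],[0,0,0],[0,0,0],[0,0,0],[0,0,0],[0,0,0],[0,0,0],[0,0,0],[0,0,0],[0,0,0]],"hand":[5,5,5,5,5,5,5,5,5,5]}' 40; python3 go.py 0.408 0.1455 0.0415
```

```text
time_s: 32.8
position: [0.4081, 0.1448, 0.1793]
orientation: [0.054, 0.999, -0.0, 0.0]
contact_force: [-0.1, 0.7, 1.1]
finger_gap: 0.58
gripper_force: 0.0
lin [1.000e-02 7.000e-02 1.378e+01]
t 32.8 p [0.4081 0.1448 0.1793] gap 0.5799337110332596 grip 0.0
```

```bash
python3 -m creep '{"linear":[[0,0,2],[0,0.1,4.5],[0,0.1,7],[0,0.1,9.2],[0,0.1,11],[0,0.1,12.2],[0,0.1,13],[0,0.1,13.6],[0,0.1,13.8],[0,0.1,13.8]],"twist":[[0,0,0],[0,0,0],[0,0,0],[0,0,0],[0,0,0],[0,0,0],[0,0,0],[0,0,0],[0,0,0],[0,0,0]],"hand":[5,5,5,5,5,5,5,5,5,5]}'; python3 -m creep '{"linear":[[0,0,0],[0,0,0],[0,0,0],[0,0,0],[0,0,0],[0,0,0],[0,0,0],[0,0,0],[0,0,0],[0,0,0]],"twist":[[0,0,0],[0,0,0],[0,0,0],[0,0,0],[0,0,0],[0,0,0],[0,0,0],[0,0,0],[0,0,0],[0,0,0]],"hand":[4.5,4,3.5,3,2.5,2,2,2,2,2]}' 40; python3 -m creep '{"linear":[[0,0,-0.6],[0,0,-1.8],[0,0,-3.5],[0,0,-5.5],[0,0,-7.5],[0,0,-9.5],[0,0,-11.5],[0,0,-13],[0,0,-13.8],[0,0,-14]],"twist":[[0,0,0],[0,0,0],[0,0,0],[0,0,0],[0,0,0],[0,0,0],[0,0,0],[0,0,0],[0,0,0],[0,0,0]],"hand":[2,2,2,2,2,2,2,2,2,2]}' 40; python3 go.py 0.37 0.03 0.18 0.4427 -0.191 0.18 0.4427 -0.191 0.0465
```

```text
time_s: 33.63
position: [0.4081, 0.1465, 0.0413]
orientation: [0.053, 0.999, -0.0, -0.0]
contact_force: [0.6, 0.7, 0.8]
finger_gap: 0.587
gripper_force: 0.0
time_s: 34.47
position: [0.4083, 0.1468, 0.0417]
orientation: [0.053, 0.999, 0.0, 0.0]
contact_force: [-1.4, -0.0, 6.3]
finger_gap: 0.293
gripper_force: 39.0
time_s: 35.3
position: [0.4088, 0.1468, 0.1828]
orientation: [0.053, 0.999, 0.0, 0.001]
contact_force: [-0.2, -0.7, -1.5]
finger_gap: 0.293
gripper_force: 39.2
lin [  2.63 -12.02   0.27]
lin [ -6.93 -33.23   0.28]
lin [ -6.89 -33.24  13.63]
t 35.3 p [0.4088 0.1468 0.1828] gap 0.2932625164934064 grip 39.24376130104065
```

```bash
python3 -m creep '{"linear":[[0.3,-1,0],[0.9,-3.5,0],[1.5,-6.5,0],[2.1,-9.5,0],[2.5,-12.5,0],[1.2,-16,0],[-0.5,-19.5,0],[-2.2,-23,0],[-3.8,-26.5,0],[-5,-29,0]],"twist":[[0,0,0],[0,0,0],[0,0,0],[0,0,0],[0,0,0],[0,0,0],[0,0,0],[0,0,0],[0,0,0],[0,0,0]],"hand":[2,2,2,2,2,2,2,2,2,2]}' 40; python3 -m creep '{"linear":[[-0.6,-1.5,0],[-1.2,-2.8,0],[-1.7,-3.8,0],[-1.9,-4.2,0],[-1.9,-4.2,0],[-1.9,-4.2,0],[-1.9,-4.2,0],[-1.9,-4.2,0],[-1.9,-4.2,0],[-1.9,-4.2,0]],"twist":[[0,0,0],[0,0,0],[0,0,0],[0,0,0],[0,0,0],[0,0,0],[0,0,0],[0,0,0],[0,0,0],[0,0,0]],"hand":[2,2,2,2,2,2,2,2,2,2]}' 40; python3 go.py 0.4427 -0.191 0.0465 yaw=-6
```

```text
time_s: 36.13
position: [0.4263, -0.15, 0.1799]
orientation: [0.054, 0.999, 0.0, -0.001]
contact_force: [0.4, -0.0, -0.6]
finger_gap: 0.295
gripper_force: 39.4
time_s: 36.97
position: [0.4416, -0.1902, 0.1814]
orientation: [0.052, 0.999, -0.0, 0.0]
contact_force: [-0.4, -0.7, -0.0]
finger_gap: 0.294
gripper_force: 39.4
lin [-0.11 -0.06 13.49]
twist [-0.01  0.01 -0.01]
t 36.9667 p [ 0.4416 -0.1902  0.1814] gap 0.293708332675853 grip 39.38192903995514
```

```bash
python3 -m creep '{"linear":[[-0.1,0,1.5],[-0.1,0,3.5],[-0.1,0,6],[-0.1,0,8],[-0.1,0,10],[-0.1,0,11.5],[-0.1,0,12.5],[-0.1,0,13.1],[-0.1,0,13.4],[-0.1,0,13.5]],"twist":[[0,0,0],[0,0,0],[0,0,0],[0,0,0],[0,0,0],[0,0,0],[0,0,0],[0,0,0],[0,0,0],[0,0,0]],"hand":[2,2,2,2,2,2,2,2,2,2]}' 40; python3 -m creep '{"linear":[[0,0,0.05],[0,0,0.1],[0,0,0.15],[0,0,0.2],[0,0,0.2],[0,0,0.2],[0,0,0.2],[0,0,0.2],[0,0,0.2],[0,0,0.2]],"twist":[[0,0,0],[0,0,0],[0,0,0],[0,0,0],[0,0,0],[0,0,0],[0,0,0],[0,0,0],[0,0,0],[0,0,0]],"hand":[2,2,2,2,2,2,2,2,2,2]}' 40; python3 go.py
```

```text
time_s: 37.8
position: [0.4428, -0.1909, 0.0464]
orientation: [0.053, 0.999, -0.0, 0.0]
contact_force: [0.4, -0.1, 0.4]
finger_gap: 0.293
gripper_force: 39.4
time_s: 38.63
position: [0.443, -0.1911, 0.0448]
orientation: [0.053, 0.999, -0.0, 0.0]
contact_force: [0.3, 0.7, 4.8]
finger_gap: 0.298
gripper_force: 39.4
t 38.6333 p [ 0.443  -0.1911  0.0448] gap 0.29777943355333936 grip 39.447428584098816
```

In contact on the caddy floor at the original pose. Releasing and returning to the bottle.

```bash
python3 -m creep '{"linear":[[0,0,0],[0,0,0],[0,0,0],[0,0,0],[0,0,0],[0,0,0],[0,0,0],[0,0,0],[0,0,0],[0,0,0]],"twist":[[0,0,0],[0,0,0],[0,0,0],[0,0,0],[0,0,0],[0,0,0],[0,0,0],[0,0,0],[0,0,0],[0,0,0]],"hand":[2.8,3.1,3.4,3.8,4.2,4.8,5,5,5,5]}' 40; python3 -m creep '{"linear":[[0,0,-0.6],[0,0,-1.8],[0,0,-3.5],[0,0,-5.5],[0,0,-7.5],[0,0,-9.5],[0,0,-11.5],[0,0,-13],[0,0,-14],[0,0,-14.5]],"twist":[[0,0,0],[0,0,0],[0,0,0],[0,0,0],[0,0,0],[0,0,0],[0,0,0],[0,0,0],[0,0,0],[0,0,0]],"hand":[5,5,5,5,5,5,5,5,5,5]}';python3 look.py wrist w10 glue_mid; python3 go.py 0.37 0.03 0.185 0.4025 0.2258 0.185
```

```text
time_s: 39.47
position: [0.4426, -0.1909, 0.0443]
orientation: [0.053, 0.999, -0.0, 0.0]
contact_force: [-0.3, 0.5, 0.1]
finger_gap: 0.585
gripper_force: 0.0
time_s: 40.3
position: [0.4432, -0.1913, 0.1912]
orientation: [0.053, 0.999, -0.001, 0.001]
contact_force: [0.6, 0.0, -0.5]
finger_gap: 0.59
gripper_force: 0.0
40.3 [ 0.4432 -0.1913  0.1912]
glue_mid [([0.4471, -0.1923, 0.0452], 0.62)]
lin [ 9.58 21.22  0.47]
lin [ 8.41 41.03  0.46]
t 40.4 p [ 0.4429 -0.1911  0.19  ] gap 0.5832075011825502 grip 0.0
```

```bash
python3 -m creep '{"linear":[[1,2,0],[2.6,5.5,0],[4.3,9.3,0],[6,13,0],[7.6,16.8,0],[9,20.5,0],[9.4,24.5,0],[9.2,28.5,0],[9,32.5,0],[8.8,36,0]],"twist":[[0,0,0],[0,0,0],[0,0,0],[0,0,0],[0,0,0],[0,0,0],[0,0,0],[0,0,0],[0,0,0],[0,0,0]],"hand":[5.5,5.5,5.5,5.5,5.5,5.5,5.5,5.5,5.5,5.5]}'; python3 -m creep '{"linear":[[-0.1,2,0],[-0.3,4,0],[-0.4,5,0],[-0.4,5,0],[-0.4,5,0],[-0.4,5,0],[-0.4,5,0],[-0.4,5,0],[-0.4,5,0],[-0.4,5,0]],"twist":[[0,0,0],[0,0,0],[0,0,0],[0,0,0],[0,0,0],[0,0,0],[0,0,0],[0,0,0],[0,0,0],[0,0,0]],"hand":[5.5,5.5,5.5,5.5,5.5,5.5,5.5,5.5,5.5,5.5]}'; python3 go.py 0.4025 0.2258 0.0398 yaw=-6
```

```text
time_s: 41.23
position: [0.392, 0.1788, 0.1883]
orientation: [0.052, 0.999, -0.0, -0.001]
contact_force: [1.2, -1.5, 0.8]
finger_gap: 0.642
gripper_force: 0.0
time_s: 42.07
position: [0.4024, 0.2252, 0.1894]
orientation: [0.053, 0.999, 0.0, 0.0]
contact_force: [0.2, 0.1, 0.3]
finger_gap: 0.643
gripper_force: 0.0
lin [-0.    0.06 14.96]
twist [ 0.    0.02 -0.11]
t 42.0667 p [0.4024 0.2252 0.1894] gap 0.643359433701591 grip 0.0
```

```bash
python3 -m creep '{"linear":[[0,0,2],[0,0,4.5],[0,0,7.5],[0,0,10],[0,0,12],[0,0,13.4],[0,0,14.3],[0,0,14.8],[0,0,15],[0,0,15]],"twist":[[0,0,0],[0,0,0],[0,0,0],[0,0,0],[0,0,0],[0,0,0],[0,0,0],[0,0,0],[0,0,0],[0,0,0]],"hand":[5.5,5.5,5.5,5.5,5.5,5.5,5.5,5.5,5.5,5.5]}'; python3 -m creep '{"linear":[[0,0,0],[0,0,0],[0,0,0],[0,0,0],[0,0,0],[0,0,0],[0,0,0],[0,0,0],[0,0,0],[0,0,0]],"twist":[[0,0,0],[0,0,0],[0,0,0],[0,0,0],[0,0,0],[0,0,0],[0,0,0],[0,0,0],[0,0,0],[0,0,0]],"hand":[5,4.5,4,3.6,3.2,2.8,2.8,2.8,2.8,2.8]}' 40; python3 -m creep '{"linear":[[0,0,-0.6],[0,0,-1.8],[0,0,-3.5],[0,0,-5.5],[0,0,-7.5],[0,0,-9.5],[0,0,-11.5],[0,0,-13.5],[0,0,-15],[0,0,-15.5]],"twist":[[0,0,0],[0,0,0],[0,0,0],[0,0,0],[0,0,0],[0,0,0],[0,0,0],[0,0,0],[0,0,0],[0,0,0]],"hand":[2.8,2.8,2.8,2.8,2.8,2.8,2.8,2.8,2.8,2.8]}' 40; python3 go.py 0.37 0.03 0.195 0.4335 -0.2675 0.195
```

```text
time_s: 42.9
position: [0.4026, 0.2257, 0.0395]
orientation: [0.053, 0.999, 0.0, 0.0]
contact_force: [-0.4, 0.4, -0.3]
finger_gap: 0.645
gripper_force: 0.0
time_s: 43.73
position: [0.403, 0.2261, 0.04]
orientation: [0.053, 0.999, 0.0, 0.001]
contact_force: [-0.6, 0.7, 4.7]
finger_gap: 0.381
gripper_force: 39.7
time_s: 44.57
position: [0.4032, 0.2259, 0.1968]
orientation: [0.053, 0.999, 0.0, 0.002]
contact_force: [0.1, 1.3, -0.2]
finger_gap: 0.378
gripper_force: 39.7
lin [  1.24 -19.83   0.15]
lin [ -8.2  -48.75   0.16]
t 44.5667 p [0.4032 0.2259 0.1968] gap 0.3777467717438431 grip 39.73339251126163
```

```bash
python3 -m creep '{"linear":[[0.1,-1,0],[0.4,-3.5,0],[0.7,-7,0],[0.9,-10.5,0],[1.1,-14,0],[1.2,-17.5,0],[1,-21,0],[0,-24.5,0],[-1.2,-28,0],[-2.4,-31.5,0]],"twist":[[0,0,0],[0,0,0],[0,0,0],[0,0,0],[0,0,0],[0,0,0],[0,0,0],[0,0,0],[0,0,0],[0,0,0]],"hand":[2.8,2.8,2.8,2.8,2.8,2.8,2.8,2.8,2.8,2.8]}' 40; python3 -m creep '{"linear":[[-1.2,-3.5,0],[-2.4,-7,0],[-3.6,-10.5,0],[-4.7,-13.5,0],[-5.4,-15.8,0],[-5.8,-17,0],[-5.8,-17.2,0],[-5.8,-17.2,0],[-5.8,-17.2,0],[-5.8,-17.2,0]],"twist":[[0,0,0],[0,0,0],[0,0,0],[0,0,0],[0,0,0],[0,0,0],[0,0,0],[0,0,0],[0,0,0],[0,0,0]],"hand":[2.8,2.8,2.8,2.8,2.8,2.8,2.8,2.8,2.8,2.8]}' 40; python3 look.py wrist w11 oil_bottle_mid glue_mid; python3 go.py 0.4335 -0.268 0.045 yaw=-6
```

```text
time_s: 45.4
position: [0.3913, -0.0918, 0.1929]
orientation: [0.053, 0.999, 0.0, -0.001]
contact_force: [0.3, -0.4, 0.8]
finger_gap: 0.38
gripper_force: 39.8
time_s: 46.23
position: [0.4321, -0.2656, 0.194]
orientation: [0.052, 0.999, 0.0, -0.0]
contact_force: [0.1, 0.8, -0.4]
finger_gap: 0.382
gripper_force: 39.8
46.2333 [ 0.4321 -0.2656  0.194 ]
oil_bottle_mid [([0.4286, -0.269, 0.209], 0.79), ([0.6239, -0.0796, 0.0576], 0.58), ([0.5701, -0.226, 0.0521], 0.54)]
glue_mid [([0.4454, -0.1925, 0.0475], 0.96)]
lin [-0.11 -0.18 14.95]
twist [-0.    0.01  0.03]
t 46.3833 p [ 0.4325 -0.2661  0.1945] gap 0.3785056360179795 grip 39.82732213509735
```

View pics/w11.png

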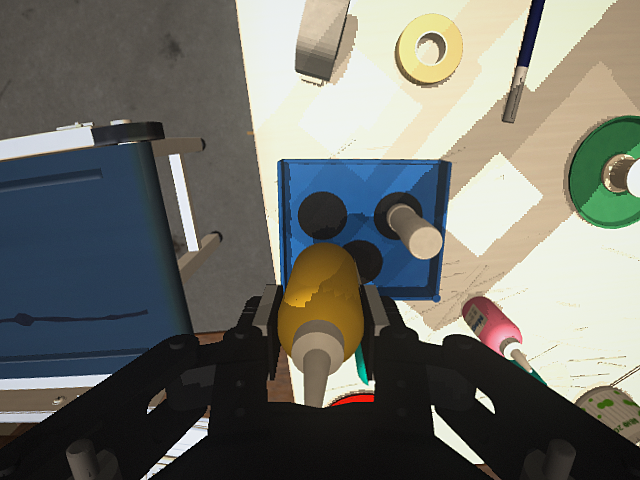

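The glue stick stands on its spot at (398,215) and the bottle hangs upright at (320,290), above its empty spot at (322,215). Lowering.

```bash
python3 -m creep '{"linear":[[-0.1,-0.2,1.5],[-0.1,-0.2,3.5],[-0.1,-0.2,6],[-0.1,-0.2,8.5],[-0.1,-0.2,11],[-0.1,-0.2,12.8],[-0.1,-0.2,13.9],[-0.1,-0.2,14.5],[-0.1,-0.2,14.8],[-0.1,-0.2,14.9]],"twist":[[0,0,0],[0,0,0],[0,0,0],[0,0,0],[0,0,0],[0,0,0],[0,0,0],[0,0,0],[0,0,0],[0,0,0]],"hand":[2.8,2.8,2.8,2.8,2.8,2.8,2.8,2.8,2.8,2.8]}' 40; python3 -m creep '{"linear":[[0,0,0.05],[0,0,0.1],[0,0,0.15],[0,0,0.2],[0,0,0.2],[0,0,0.2],[0,0,0.2],[0,0,0.2],[0,0,0.2],[0,0,0.2]],"twist":[[0,0,0],[0,0,0],[0,0,0],[0,0,0],[0,0,0],[0,0,0],[0,0,0],[0,0,0],[0,0,0],[0,0,0]],"hand":[2.8,2.8,2.8,2.8,2.8,2.8,2.8,2.8,2.8,2.8]}' 40; python3 go.py
```

```text
time_s: 47.22
position: [0.4336, -0.2694, 0.0457]
orientation: [0.053, 0.999, -0.0, 0.0]
contact_force: [0.5, 0.2, -0.3]
finger_gap: 0.378
gripper_force: 39.8
time_s: 48.05
position: [0.4333, -0.2693, 0.0433]
orientation: [0.053, 0.999, 0.0, 0.0]
contact_force: [-0.3, 0.6, -1.7]
finger_gap: 0.382
gripper_force: 39.8
t 48.05 p [ 0.4333 -0.2693  0.0433] gap 0.3818457991432839 grip 39.82472209667321
```

```bash
python3 -m creep '{"linear":[[0,0,0.05],[0,0,0.1],[0,0,0.1],[0,0,0.1],[0,0,0.1],[0,0,0.1],[0,0,0.1],[0,0,0.1],[0,0,0.1],[0,0,0.1]],"twist":[[0,0,0],[0,0,0],[0,0,0],[0,0,0],[0,0,0],[0,0,0],[0,0,0],[0,0,0],[0,0,0],[0,0,0]],"hand":[2.8,2.8,2.8,2.8,2.8,2.8,2.8,2.8,2.8,2.8]}' 40; python3 go.py
```

```text
time_s: 48.88
position: [0.4336, -0.2694, 0.043]
orientation: [0.053, 0.999, -0.0, 0.0]
contact_force: [-1.1, 2.0, 6.2]
finger_gap: 0.378
gripper_force: 40.5
t 48.8833 p [ 0.4336 -0.2694  0.043 ] gap 0.3784528169965813 grip 40.45676179986913
```

```bash
python3 -m creep '{"linear":[[0,0,0],[0,0,0],[0,0,0],[0,0,0],[0,0,0],[0,0,0],[0,0,0],[0,0,0],[0,0,0],[0,0,0]],"twist":[[0,0,0],[0,0,0],[0,0,0],[0,0,0],[0,0,0],[0,0,0],[0,0,0],[0,0,0],[0,0,0],[0,0,0]],"hand":[3.6,3.9,4.2,4.6,5,5.4,5.5,5.5,5.5,5.5]}' 40; python3 -m creep '{"linear":[[0,0,-0.6],[0,0,-1.8],[0,0,-3.5],[0,0,-5.5],[0,0,-7.5],[0,0,-9.5],[0,0,-11.5],[0,0,-13.5],[0,0,-15],[0,0,-16]],"twist":[[0,0,0],[0,0,0],[0,0,0],[0,0,0],[0,0,0],[0,0,0],[0,0,0],[0,0,0],[0,0,0],[0,0,0]],"hand":[5.5,5.5,5.5,5.5,5.5,5.5,5.5,5.5,5.5,5.5]}';python3 look.py wrist w12 oil_bottle_mid glue_mid roller_mid; python3 look.py top t12 oil_bottle_mid glue_mid roller_mid green_dish cap_mid
```

```text
time_s: 49.72
position: [0.4332, -0.2693, 0.0423]
orientation: [0.053, 0.999, 0.0, -0.0]
contact_force: [1.0, 0.2, 0.6]
finger_gap: 0.644
gripper_force: 0.0
time_s: 50.55
position: [0.4338, -0.2698, 0.2048]
orientation: [0.053, 0.999, -0.001, 0.001]
contact_force: [0.7, 0.0, 0.0]
finger_gap: 0.645
gripper_force: 0.0
50.55 [ 0.4338 -0.2698  0.2048]
oil_bottle_mid [([0.4324, -0.2665, 0.0589], 0.96), ([0.5712, -0.2258, 0.0503], 0.74), ([0.5543, -0.1101, 0.0516], 0.66)]
glue_mid [([0.4429, -0.1919, 0.0484], 0.89)]
roller_mid [([0.4182, 0.0212, 0.0215], 0.67)]
50.75 [ 0.433  -0.2691  0.2018]
oil_bottle_mid [([0.557, -0.1169, 0.051], 0.69), ([0.5738, -0.2315, 0.0548], 0.62), ([0.4312, -0.2675, 0.0583], 0.49), ([0.4029, 0.1901, -0.0024], 0.21)]
glue_mid [([0.4419, -0.1922, 0.0504], 0.73), ([0.5251, 0.0224, 0.0001], 0.26)]
roller_mid [([0.4152, 0.0259, 0.0185], 0.59)]
green_dish [([0.4193, 0.0254, -0.0006], 0.73)]
cap_mid [([0.6996, -0.2535, 0.0114], 0.61), ([0.4174, 0.0281, 0.0192], 0.57)]
```

View pics/w12.png

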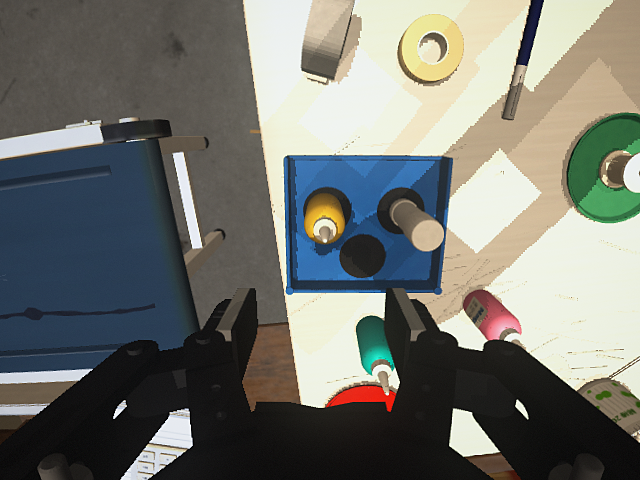

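The bottle (325,217) and glue stick (412,220) stand upright on their original spots, the roller stands in the green dish (612,168), and the gripper is clear. Handing in.

```bash
python3 -c "
from rig import workorder
print(workorder.job_done())"
```

```text
the job is handed in; nothing more can be done
None
```

The job is handed in: the roller stands in the middle of the green dish, the bottle and glue stick are back upright on their own spots in the caddy, and the black cap was left alone. It took about 51 s of the 122 s allowed; the hand-in gave no verdict.

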